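# Kick the draining rack's stand down and hold the rack upright

## Task

The little bench draining rack is leaning back on its stubs with its kickstand leg folded. First swing the leg down past its centre until it snaps open against its stop, then raise the rack upright (it has a carrying bar on top) and keep holding it there with the gripper: the leg only stops it falling one way and the loaded side tips back if you let go, so finish while still holding it, and leave the things standing nearby where they are.

Things in the scene. Friction and masses are not known exactly. Their poses are not given: they have to be found in the camera images.
- rack_hinge (a point): centre of the rack's hinge line, 30 mm above the bench, midway between two low grey brackets of a fixed grey foot plate (240 x 310 x 8 mm). Its axes turn with the board: y along the hinge, z up the board towards the carrying bar, x square to the board, out of the face that carries the leg (upright, x is level and points away from the robot, up to 25 degrees either side)
- board (a point): centre of the rack's board, 102 mm up from the hinge: a black plate 260 mm wide (y), 12 mm thick (x), from 15 to 190 mm up. Four thin white pegs stand 32 mm out of its leg face, 165 mm up; on its other face, towards the robot, pegs and a loaded red tub 55 mm deep make it tip back. Axes as rack_hinge
- rack (a joint): lean of the rack, rad: 0 = upright, positive = leaning back towards the robot; starts at 0.72 on its stubs. It swings freely (about 1 kg, falls back when let go, about 4 N at the bar lifts it). With the leg down its foot meets the foot plate at about -0.04, just past upright; without it the rack would fall on forwards to -0.5
- bar (a point): middle of the carrying bar: a round steel bar, 14 mm in diameter, parallel to the hinge, 245 mm up from it and 55 mm beyond the board's top edge, on two thin posts 70 mm to either side. It can be pinched from above between the posts and turns between the fingers as the rack swings. Axes as rack_hinge
- leg_pivot (a point): pivot of the leg, on the board's leg face, in the axes of rack_hinge at x 24, y -40, z 100 mm. Axes as rack_hinge
- leg (a joint): kickstand angle, rad: 0 = folded, lying along the board's +y; grows as it swings down the board about the board's x axis (at angle a the leg points along cos(a) y - sin(a) z of rack_hinge); 1.6 = fully down against its stop. A spring pulls it to whichever stop is nearer: dead centre is at about 0.8, and past it the leg snaps down by itself. Pushing it takes about 3 to 4 N at leg_push
- leg_push (a point): centre of the leg's rod 82 mm out from the pivot, a good place to push it down from above; turns with the leg. The leg is a steel rod 12 mm in diameter that splays away from the board, here 70 mm out from the board's mid plane
- leg_foot (a point): centre of the 18 mm rubber ball on the leg's end, 110 mm out from the pivot along the leg and 84 mm out from the board's mid plane
- wash_bottle: bystander: white bottle, 68 mm diameter, 140 mm tall, origin at its underside; leave alone
- jar: bystander: amber jar with a black cap, 64 mm diameter, 100 mm tall, origin at its underside; leave alone
- beaker: bystander: steel beaker, 72 mm diameter, 85 mm tall, origin at its underside; leave alone

How it is judged:
By the outcome, as a careful person would: the job done as asked, in the order asked, and still so for the second after the job is handed in, while the arm keeps its last pose, push and grip.
It also fails if it takes over 48 s, if anything falls off the work surface, if the arm or the gripper's body presses on something with over 40 N, if the wrist force passes 120 N, or if a joint passes its speed limit or range.

## Robot

A 7-joint arm with a two-finger parallel gripper is mounted at the origin on the work surface. World frame = base frame: x ahead of the robot, y to its left, z up, the work surface at z = 0. Lengths are in m, angles in rad, forces in N, time in s.
With the tool pointing down it reaches from about 0.4 to 0.9 m from the base axis. Payload 5.5 kg.
Tool frame: the origin (TCP) lies on the centre line of the jaws, within the pads' length; the fingertips stand env.nose_length ahead of it and the grasp point (between the pads) lies 3 mm ahead of it (env.nose_length is the distance from the TCP to the fingertips, in m); y points along the fingers, x is the direction in which the jaws open and shut, and the axes are right-handed (so a half turn about y gives the same grasp; the last joint's range is limited). The gripper opens to 92 mm and grips with 3 to 60 N. Pads are 19 mm wide; open, the fingers measure 130 mm over their backs; the gripper's body (75 mm by 190 mm) begins 47 mm behind the grasp point.
Start: joints at [1.496, 0.501, -0.427, 1.55, 0.221, 1.138, -0.21], TCP at [0.215, -0.613, 0.249] pointing down, gripper open.
Joint ranges: [-2.88, 2.88], [-0.31, 2.03], [-1.54, 1.56], [0.2, 2.42], [-1.41, 4.55], [0.19, 2.02], [-2.57, 2.57]. Speed limits (rad/s): [2.57, 2.57, 3.14, 3.14, 3.14, 3.14, 3.14].

## Interface

Orientations are given as a unit quaternion [w, x, y, z].
In Python, from plant import observe, camera, calibration, ticket, env gives the robot as it stands.
- The arm moves only by the tool carry_out, never from a script. Its argument "commands" is a list of rows, each a list of 7 numbers: the shift along the tool's x, y, z in mm, then the turn, a rotation vector about the tool's x, y, z in rad, then the closure, from 0 (fully open) to 1 (shut). A call has 1 to 10 rows; each row is the pose to reach, as a shift and turn from the pose commanded when the call began, along the tool's axes at that moment; what a row does not reach only later rows make up. A row lasts 1/10 s, in which the tool goes at most 50 mm and 8.59 degrees, less where a joint would pass 70% of its speed; a pose out of reach is approached as far as the arm can. A call with a gripper value outside its range is refused whole. The fingers move at their own pace and stop on an object; "force" is the grip in N (left out, the last holds). Time passes only in rows, so rows that repeat a pose let the fingers close. It gives the time, the measured TCP pose, the force and the opening at its end, in the units of the state.
- observe(): the state, without advancing time (a new reading comes with each control period).
- camera(name): name is "side" or "top" or "wrist"; returns (picture, depth): 400x640x3 uint8, red, green, blue; 400x640 float32, m along the optical axis (not along the pixel's ray), 0 where there is no reading.
- calibration(name): a dict with "fovy" (degrees; the focal length in pixels is half the picture's height over the tangent of half this angle, whatever the lens; pixels are square), "cx", "cy" (the principal point, pixels), "k1" (the pictures are not rectified: a ray, as slopes to the right and down, at radius r is drawn at 1 + k1 r^2 times it, then the intrinsics apply), "rvec" (rotation vector, rad) and "tvec" (3), from world to camera coordinates, as OpenCV has them; the wrist camera has in their place "hand_eye" (4x4, takes a point from camera to tool coordinates, whose origin is the TCP and whose axes are the tool frame's). Camera axes: x right, y down, z forward; pixel columns grow to the right and rows downward; lengths in m; the calibration is good to about 2 mm. A picture is of the moment at which its call begins: read the wrist's pose just before it. calibration takes no time and is no camera call.
- ticket.sign_off(): hands the job in, once; it reports no verdict.
The state is a dict: "time_s": time; "joint_positions": joint angles; "joint_vel": joint speeds; "tau": joint torques, N m; "ee_pos": TCP position; "ee_rot": TCP orientation; "contact_force": force on the tool from outside, world axes, zero at the start; "wrist_torque": the same for the moment, N m; "width": finger opening in m.
Only numpy, scipy, OpenCV 4.12 (cv2) and the standard library are available. Lean on these libraries where they do the work, as an engineer would, in place of code of your own. Each camera call takes 0.05 s, during which the arm holds its last target. There are 200 camera calls.

## Working session

There is one attempt and no reset: what is moved stays moved. The work goes in short steps, Python scripts to look and compute and a tool call to move; the robot and the scene stay as the last step left them, time stands still between calls to the robot, and variables do not carry over. Pictures are saved under pics/ and viewed, about 8 in all and at most 12, crops included, and the job is handed in when it is done.

Besides the shell and the picture viewer there is one more tool, called after "Call:" as a command line: name --pt "numbers of a row" for each row, then --argument value for the rest. carry_out: Moves the arm, as the interface text tells. Its arguments: {"type":"object","properties":{"commands":{"type":"array"},"force":{"type":"number"}},"required":["commands"]}

```bash
ls; mkdir -p pics; cat > h.py <<'E'
import numpy as np, cv2
from scipy.spatial.transform import Rotation as R
from plant import observe, camera, calibration, ticket, env
def K(c):
    f=200/np.tan(np.radians(c["fovy"])/2); return np.array([[f,0,c["cx"]],[0,f,c["cy"]],[0,0,1.]])
def pose(n,s=None):
    c=calibration(n)
    if n=="wrist":
        T=np.eye(4); q=s["ee_rot"]; T[:3,:3]=R.from_quat([q[1],q[2],q[3],q[0]]).as_matrix(); T[:3,3]=s["ee_pos"]
        T=T@np.array(c["hand_eye"]); return c,T[:3,:3],T[:3,3]
    Rw=R.from_rotvec(np.ravel(c["rvec"])).as_matrix(); return c,Rw.T,-Rw.T@np.ravel(c["tvec"])
def slopes(c,uv):
    return cv2.undistortPoints(np.array(uv,float).reshape(-1,1,2),K(c),np.array([c["k1"],0,0,0,0.])).reshape(-1,2)
def ray(n,uv,s=None):
    c,Rc,o=pose(n,s); m=slopes(c,uv); return o,(np.c_[m,np.ones(len(m))])@Rc.T
def cloud(n,depth,s=None,mask=None):
    v,u=np.nonzero((depth>0)&(mask if mask is not None else True))
    o,d=ray(n,np.c_[u,v],s); return o+d*depth[v,u][:,None],u,v
def onplane(n,uv,z,s=None):
    o,d=ray(n,uv,s); return o+d*((z-o[2])/d[:,2])[:,None]
def isect(n,uv,n2,uv2,s=None,s2=None):
    o1,d1=ray(n,[uv],s);o2,d2=ray(n2,[uv2],s2);d1=d1[0];d2=d2[0]
    t=np.linalg.lstsq(np.c_[d1,-d2],o2-o1,rcond=None)[0];a=o1+t[0]*d1;b=o2+t[1]*d2
    return (a+b)/2,np.linalg.norm(a-b)
E
python3 - <<'E'
from h import *
print(observe()); print(env.nose_length)
for n in("side","top"):
    p,d=camera(n); np.savez(f"{n}0.npz",p=p,d=d); cv2.imwrite(f"pics/{n}0.png",p[:,:,::-1]); print(n,calibration(n),pose(n)[2],d.min(),d.max(),(d==0).mean())
print(calibration("wrist"))
E
```

```text
pics
{'time_s': 0.0, 'joint_positions': array([ 1.49618692,  0.50184174, -0.42680292,  1.55141865,  0.22083492,
        1.13832934, -0.21029606]), 'joint_vel': array([-0.00176112,  0.0010125 , -0.00149699,  0.00089965,  0.0017334 ,
        0.0006058 ,  0.00093146]), 'tau': array([ 3.85369949e-04, -5.66585577e+01, -5.81631482e+00, -2.79116213e+01,
       -6.89283293e-02,  3.08057503e-02,  1.29439804e-04]), 'ee_pos': array([ 0.21515945, -0.61266773,  0.24769625]), 'ee_rot': array([ 0.57735697, -0.5765464 ,  0.40936052, -0.40826112]), 'contact_force': array([-0.67303059, -0.04223719, -0.88775287]), 'wrist_torque': array([ 0.00186515, -0.01765128,  0.01909195]), 'width': 0.09168587153146174}
0.022
side {'fovy': 57.99290727922622, 'cx': 320.1188939689321, 'cy': 201.19543450180745, 'k1': -0.06990128011198268, 'rvec': array([ 2.54656873, -1.24986382,  0.21202716]), 'tvec': array([-0.36788743,  0.46691786,  1.10477091])} [ 0.28781822 -0.23952375  1.19735595] 0.0 2.3015425 0.00424609375
top {'fovy': 52.909825345778906, 'cx': 319.9489319243962, 'cy': 196.70123666678353, 'k1': -0.10394095296939919, 'rvec': array([ 2.17992879, -2.14265446,  0.11389185]), 'tvec': array([-0.02314919,  0.59863789,  1.38531564])} [ 0.44157193 -0.02259352  1.44308918] 0.0 2.3013709 0.00403125
{'fovy': 67.99304454875933, 'cx': 324.17613541367405, 'cy': 194.99590868115962, 'k1': 0.009043847510217433, 'hand_eye': array([[ 9.99998938e-01,  6.21577119e-04, -1.31849734e-03,
        -7.27667195e-04],
       [ 1.43050249e-03, -2.44661744e-01,  9.69607438e-01,
        -1.35101727e-01],
       [ 2.80099939e-04, -9.69608294e-01, -2.44662373e-01,
         6.45043674e-02],
       [ 0.00000000e+00,  0.00000000e+00,  0.00000000e+00,
         1.00000000e+00]])}
```

View pics/side0.png

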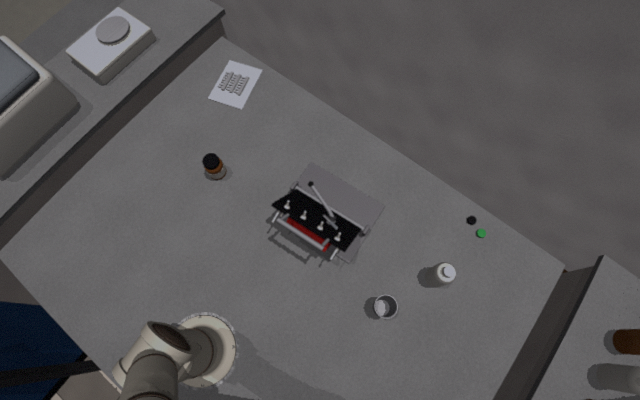

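View pics/top0.png

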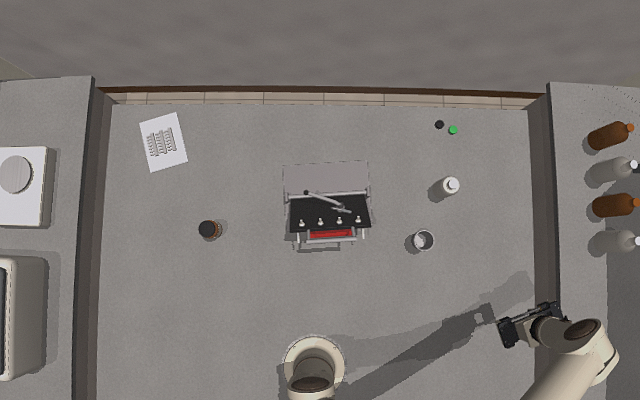

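The side view shows the rack around (318,215): bar at (300,238), leg from (335,222) to its foot at (311,184). In the top view the rack is around (328,212) with the leg from (345,210) to (306,192), jar at (209,229), beaker at (423,240), bottle at (450,186).

```bash
python3 - <<'E'
from h import *
for n,(x0,x1,y0,y1) in dict(top=(270,390,150,260),side=(255,395,150,270)).items():
    z=np.load(n+"0.npz"); p=z["p"];d=z["d"]
    m=np.zeros(d.shape,bool); m[y0:y1,x0:x1]=1
    P,u,v=cloud(n,d,mask=m); hsv=cv2.cvtColor(p,cv2.COLOR_RGB2HSV)[v,u]
    b=(hsv[:,2]<40)&(P[:,2]>.05)&(P[:,2]<.25)
    Q=P[b]
    for _ in range(4):
        c=Q.mean(0); w=np.linalg.svd(Q-c,full_matrices=False)[2]; r=abs((Q-c)@w[2]); Q=Q[r<max(.004,np.percentile(r,90))] if _<3 else Q
    print(n,"board",c,len(Q),"normal",w[2],"long",w[0],"lean",np.arctan2(-w[2][0],w[2][2]), "ext",np.ptp((Q-c)@w.T,axis=0), "zrange",Q[:,2].min(),Q[:,2].max())
    h=P[(P[:,2]>.19)]; print("hi pts",len(h),h.min(0),h.max(0))
    # foot plate
    f=P[(P[:,2]>.003)&(P[:,2]<.014)]; print("plate",len(f),f[:,:2].min(0),f[:,:2].max(0))
    cv2.imwrite(f"pics/{n}_c.png",cv2.resize(p[y0:y1,x0:x1,::-1],None,fx=5,fy=5,interpolation=cv2.INTER_CUBIC))
E
```

```text
top board [ 0.5363568  -0.0518512   0.12168695] 340 normal [-0.7475673  -0.0627378  -0.66121638] long [ 0.07168736 -0.9973347   0.0135802 ] lean 2.29497642273179 ext [0.25528521 0.172464   0.00782127] zrange 0.05021981825834421 0.17956087204608773
hi pts 272 [ 0.43632966 -0.12567121  0.19017426] [0.47888306 0.0273343  0.22511807]
plate 3338 [ 0.37627898 -0.26252755] [0.77790251 0.17277513]
side board [ 0.53562301 -0.04129705  0.12155717] 1747 normal [-0.74677588 -0.06134559 -0.66224052] long [-0.07103541  0.99739809 -0.01228925] lean 2.296270310523211 ext [0.25876492 0.17664057 0.00786223] zrange 0.05030675961942288 0.18173552435944762
hi pts 311 [ 0.43242973 -0.12526867  0.19083914] [0.47912147 0.0281857  0.22626125]
plate 5007 [ 0.2986627  -0.32576824] [0.93707826 0.31979403]
```

View pics/top_c.png

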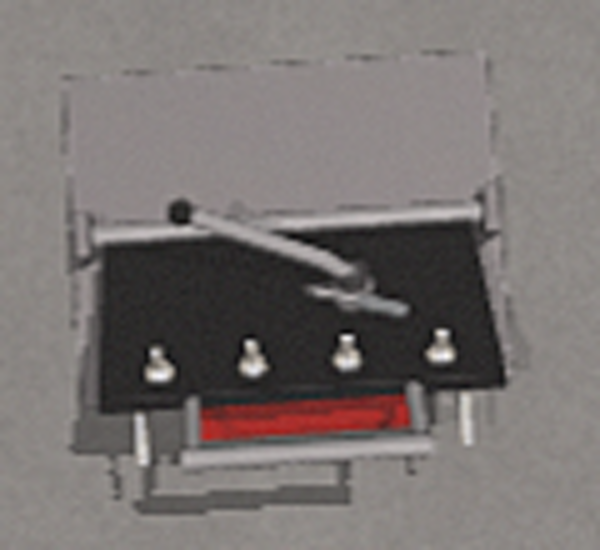

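View pics/side_c.png

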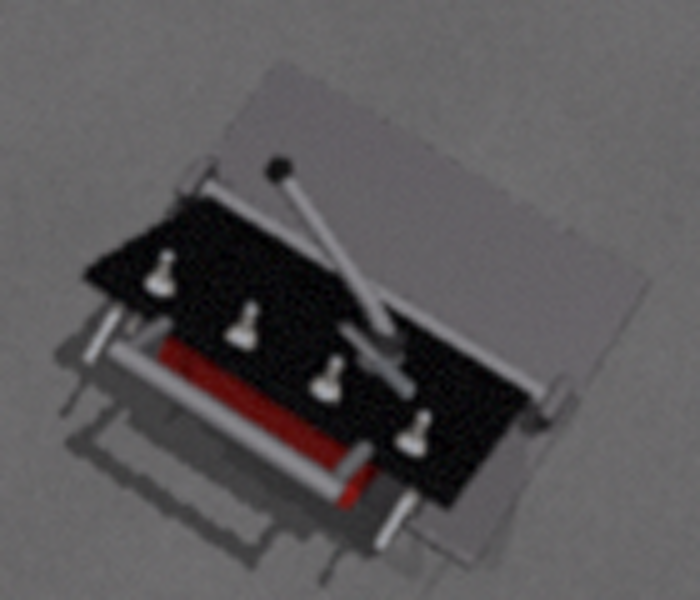

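The crops agree. The hinge rod runs along the plate with the board leaning towards the robot. The leg pivot is right of centre (top crop (360,280)), the foot is to the left at (180,212), and the bar lies in front from (185,458) to (430,445).

```bash
cat >> h.py <<'E'
np.set_printoptions(precision=4,suppress=True)
def rack(g,lean):
    ca,sa,cy,sy=np.cos(lean),np.sin(lean),np.cos(g[3]),np.sin(g[3])
    x=np.array([cy*ca,sy*ca,sa]);y=np.array([-sy,cy,0]);return np.c_[x,y,np.cross(x,y)]
def legp(a,r=.082,x=.070): return np.array([x,-.04+r*np.cos(a),.1-r*np.sin(a)])
def toolR(s): q=s["ee_rot"]; return R.from_quat([q[1],q[2],q[3],q[0]])
def project(n,X,s=None):
    c,Rc,o=pose(n,s); return cv2.projectPoints(np.array(X,float).reshape(-1,3),cv2.Rodrigues(Rc.T)[0],-Rc.T@o,K(c),np.array([c["k1"],0,0,0,0.]))[0].reshape(-1,2)
E
python3 - <<'E'
from h import *
# hinge from bar, foot ball, board; views: crops top origin(270,150)/5, side (255,150)/5
t=lambda u,v:(270+u/5,150+v/5); sd=lambda u,v:(255+u/5,150+v/5)
A=isect("top",t(185,458),"side",sd(112,350)); B=isect("top",t(432,446),"side",sd(350,493))
F=isect("top",t(181,212),"side",sd(280,168))
H1=isect("top",t(95,237),"side",sd(205,185));H2=isect("top",t(478,212),"side",sd(543,390))
print("bar ends",A,B,"mid",(A[0]+B[0])/2,"len",np.linalg.norm(A[0]-B[0]));print("foot",F);print("hinge ends",H1,H2,(H1[0]+H2[0])/2)
y=A[0]-B[0];yaw=np.arctan2(-y[0],y[1]);lean=.724
g=np.array([0,0,.03,.083]);Rk=rack(g,lean)
print("yaw bar",yaw)
bc=np.array([.5356,-.0452,.1216]) # board face centre approx
print("hinge from bar",(A[0]+B[0])/2-Rk@[0,0,.245],"from foot",F[0]-Rk@legp(0,.11,.084),"from board",bc-Rk@[.006,0,.102])
s=observe();T=toolR(s);print("tool axes cols\n",T.as_matrix())
cy,sy=np.cos(.083),np.sin(.083)
for sg in(1,-1):
    x=sg*np.array([cy,sy,0]);yy=np.array([0,0,-1.]);D=np.c_[x,yy,np.cross(x,yy)]
    print(sg,"turn",(T.inv()*R.from_matrix(D)).as_rotvec())
E
```

```text
bar ends (array([0.4389, 0.0237, 0.2238]), np.float64(0.004225046150880858)) (array([ 0.4524, -0.1283,  0.2228]), np.float64(0.005351444206156076)) mid [ 0.4456 -0.0523  0.2233] len 0.15266267782795237
foot (array([0.5956, 0.0303, 0.1771]), np.float64(0.0008211837632630636))
hinge ends (array([0.5916, 0.095 , 0.0552]), np.float64(0.0014580254153097173)) (array([ 0.6129, -0.1704,  0.0622]), np.float64(0.0012236962808351616)) [ 0.6023 -0.0377  0.0587]
yaw bar 0.08898898829445683
hinge from bar [ 0.6074 -0.0389  0.0398] from foot [ 0.6047 -0.0392  0.0466] from board [ 0.5985 -0.04    0.0412]
tool axes cols
 [[ 0.3315 -0.0005  0.9435]
 [-0.9435  0.0016  0.3315]
 [-0.0017 -1.      0.0001]]
1 turn [-0.0012 -1.3159 -0.0014]
-1 turn [ 0.0015  1.8257 -0.0013]
```

Call:
carry_out --pt "-10 -10 12 0 -0.06 0 0.5" --pt "-30 -30 36 0 -0.18 0 0.9" --pt "-55 -50 67 0 -0.32 0 1" --pt "-80 -70 97 0 -0.46 0 1" --pt "-105 -85 128 0 -0.6 0 1" --pt "-130 -85 158 0 -0.74 0 1" --pt "-155 -85 188 0 -0.88 0 1" --pt "-180 -85 219 0 -1.02 0 1" --pt "-205 -85 249 0 -1.17 0 1" --pt "-230 -85 280 0 -1.316 0 1"

```text
time_s: 1.1
ee_pos: [0.4036, -0.302, 0.3335]
ee_rot: [-0.706, 0.706, 0.031, -0.032]
contact_force: [1.1, -0.5, 0.3]
width: 0.0162
```

```bash
python3 - <<'E'
from h import *
s=observe();T=toolR(s).as_matrix();print(s["time_s"],s["ee_pos"],s["width"],s["joint_positions"]);print(T)
print("to go tool mm",T.T@(np.array([.585,0,.335])-s["ee_pos"])*1000)
for n in("top","side"):
    z=np.load(n+"0.npz");m=np.zeros(z["d"].shape,bool);m[255:300,250:400]=1
    P=cloud(n,z["d"],mask=m)[0];print(n,"bench z",np.median(P[:,2]),P[:,2].std(),"xy",P[:,:2].mean(0))
E
```

```text
1.1 [ 0.4036 -0.302   0.3335] 0.016231492148337075 [ 1.3411  0.2086 -0.8575  1.794   0.1683  1.215   0.5241]
[[ 0.9961 -0.0006 -0.0887]
 [ 0.0887 -0.0002  0.9961]
 [-0.0006 -1.     -0.0001]]
to go tool mm [207.4597  -1.6415 284.7133]
top bench z -0.0009533653003493958 0.003084710994094429 xy [ 0.3159 -0.0337]
side bench z 0.001482299358424477 0.010037610524502784 xy [ 0.4164 -0.1612]
```

Call:
carry_out --pt "10 0 14 0 0 0 1" --pt "32 0 44 0 0 0 1" --pt "60 0 80 0 0 0 1" --pt "88 0 118 0 0 0 1" --pt "116 0 157 0 0 0 1" --pt "142 0 193 0 0 0 1" --pt "168 0 230 0 0 0 1" --pt "190 0 260 0 0 0 1" --pt "203 0 278 0 0 0 1" --pt "207 0 284 0 0 0 1"

```text
time_s: 2.1
ee_pos: [0.5865, 0.0002, 0.3334]
ee_rot: [0.707, -0.706, -0.031, 0.031]
contact_force: [0.5, 0.1, 0.0]
width: 0.0008
```

```bash
python3 - <<'E'
from h import *
s=observe();p,d=camera("wrist");np.savez("w1.npz",p=p,d=d,pos=s["ee_pos"],rot=s["ee_rot"]);cv2.imwrite("pics/w1.png",p[:,:,::-1])
print(s["time_s"],s["ee_pos"],s["joint_vel"].max(),s["contact_force"])
E
```

```text
2.1 [0.5865 0.0002 0.3334] 0.05407148512651637 [0.4749 0.0613 0.0222]
```

View pics/w1.png

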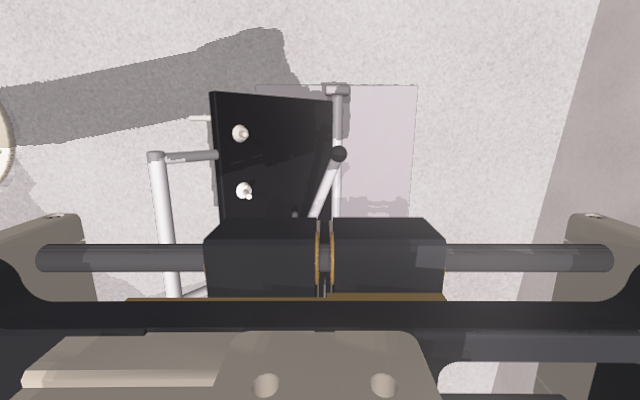

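The wrist view shows the foot ball at (339,154), the rod going down-left from it, the bar's left end at (156,158), and the closed fingers at (325,258).

```bash
python3 - <<'E'
from h import *
z=np.load("w1.npz");s=dict(ee_pos=z["pos"],ee_rot=z["rot"]);d=z["d"];p=z["p"]
def pt(u,v,w=1):
    m=np.zeros(d.shape,bool);m[v-w:v+w+1,u-w:u+w+1]=1;P=cloud("wrist",d,s,m)[0];return np.median(P,axis=0)
print("ball top",pt(339,154));print("rod",pt(330,180),pt(322,200));print("bar top",pt(158,175),pt(164,220),pt(168,260))
print("board",pt(225,110),pt(300,115),pt(230,210),pt(290,190),"plate",pt(390,150),"bench",pt(480,150),"bracket/hinge rod",pt(338,125))
hsv=cv2.cvtColor(p,cv2.COLOR_RGB2HSV);m=(hsv[:,:,2]<45);m[:95]=0;m[212:]=0;m[:,:212]=0;m[:,335:]=0
P=cloud("wrist",d,s,cv2.erode(m.astype(np.uint8),np.ones((5,5)))>0)[0];P=P[P[:,2]>.02];c=P.mean(0);w=np.linalg.svd(P-c,full_matrices=False)[2];print("plane n",w[2],c,len(P))
n=w[2]*np.sign(w[2][0]);lean=np.arcsin(n[2]);yaw=np.arctan2(n[1],n[0]);print("lean",lean,"yaw",yaw)
for h in([.603,-.039,.03],):
  g=np.array(h+[yaw]);Rk=rack(g,lean)
  print("face offset of plane (exp .006)",(c-g[:3])@n)
  print("pred ball top",g[:3]+Rk@legp(0,.11,.084)+[0,0,.009],"rod82 centre",g[:3]+Rk@legp(0),"bar top",g[:3]+Rk@[0,0,.245]+[0,0,.007],"pivot",g[:3]+Rk@[.024,-.04,.1])
E
```

```text
ball top [0.5972 0.0348 0.1684]
rod [0.5911 0.0051 0.1562] [ 0.5846 -0.0199  0.1484]
bar top [0.443  0.0087 0.2193] [ 0.446  -0.0316  0.2192] [0.5405 0.0248 0.3939]
board [0.4827 0.0674 0.1683] [0.5493 0.0702 0.0921] [ 0.4891 -0.0333  0.1702] [ 0.5441 -0.0218  0.1073] plate [0.6845 0.0314 0.0065] bench [ 0.8266  0.0431 -0.0013] bracket/hinge rod [0.5993 0.0621 0.0372]
plane n [0.7494 0.0635 0.6591] [0.504  0.0498 0.1455] 3447
lean 0.7196012859094547 yaw 0.08460049137481249
face offset of plane (exp .006) 0.007612625552887539
pred ball top [0.5944 0.0305 0.1696] rod82 centre [0.5862 0.0017 0.1513] bar top [ 0.4421 -0.0526  0.2213] pivot [ 0.5587 -0.0829  0.121 ]
```

```bash
python3 - <<'E'
from h import *
s=observe();T=toolR(s).as_matrix();g=np.array([.605,-.036,.029,.0846]);Rk=rack(g,.72)
print(s["ee_pos"])
for a in np.arange(0,1.5,.1):
    X=g[:3]+Rk@legp(a,.08,.069)+[0,0,.006+.022]
    print(round(a,1),X,(T.T@(X-s["ee_pos"])*1000).round(1))
E
```

```text
[ 0.5864 -0.0004  0.3333]
0.0 [0.5876 0.0027 0.1777] [  1.5 155.7   2.7]
0.1 [0.5929 0.0027 0.1717] [  6.8 161.7   2.3]
0.2 [0.5982 0.002  0.1657] [ 12.  167.6   1. ]
0.3 [0.6034 0.0004 0.1599] [ 17.1 173.4  -1. ]
0.4 [ 0.6086 -0.0019  0.1543] [ 22.  179.1  -3.7]
0.5 [ 0.6136 -0.005   0.1488] [ 26.8 184.5  -7.2]
0.6 [ 0.6185 -0.0087  0.1437] [ 31.3 189.6 -11.4]
0.7 [ 0.6231 -0.0132  0.1389] [ 35.4 194.4 -16.3]
0.8 [ 0.6274 -0.0183  0.1345] [ 39.3 198.8 -21.7]
0.9 [ 0.6313 -0.024   0.1306] [ 42.8 202.7 -27.8]
1.0 [ 0.6349 -0.0302  0.1271] [ 45.8 206.2 -34.3]
1.1 [ 0.6381 -0.0369  0.1241] [ 48.4 209.2 -41.2]
1.2 [ 0.6409 -0.044   0.1216] [ 50.6 211.6 -48.5]
1.3 [ 0.6432 -0.0514  0.1197] [ 52.2 213.5 -56.1]
1.4 [ 0.645  -0.0591  0.1184] [ 53.3 214.8 -63.9]
```

Call:
carry_out --pt "0 10 1 0 0 0 1" --pt "0 30 1 0 0 0 1" --pt "0 55 2 0 0 0 1" --pt "0 80 2 0 0 0 1" --pt "1 105 3 0 0 0 1" --pt "1 125 3 0 0 0 1" --pt "1 137 3 0 0 0 1" --pt "1 143 3 0 0 0 1" --pt "1 145 3 0 0 0 1" --force 20

```text
time_s: 3.05
ee_pos: [0.5866, -0.0012, 0.1883]
ee_rot: [-0.706, 0.707, 0.029, -0.029]
contact_force: [0.2, 0.6, -0.4]
width: 0.0003
```

Call:
carry_out --pt "0 6 0 0 0 0 1" --pt "3 13 0 0 0 0 1" --pt "8 20 -1 0 0 0 1" --pt "14 27 -3 0 0 0 1" --pt "20 34 -6 0 0 0 1" --pt "26 41 -10 0 0 0 1" --pt "30 46 -14 0 0 0 1" --pt "34 51 -19 0 0 0 1" --pt "37 55 -24 0 0 0 1"

```text
time_s: 3.95
ee_pos: [0.628, -0.0215, 0.1343]
ee_rot: [-0.706, 0.707, 0.031, -0.028]
contact_force: [4.1, -0.5, 5.2]
width: 0.0005
```

```bash
python3 - <<'E'
from h import *
s=observe();p,d=camera("wrist");np.savez("w2.npz",p=p,d=d,pos=s["ee_pos"],rot=s["ee_rot"]);p2,_=camera("side")
cv2.imwrite("pics/m2.png",np.hstack([p[:,150:500,::-1],cv2.resize(p2[140:280,245:385,::-1],(400,400))]))
print(s["time_s"],s["ee_pos"],s["contact_force"])
E
```

```text
3.95 [ 0.628  -0.0215  0.1343] [ 4.0666 -0.4837  5.2471]
```

View pics/m2.png

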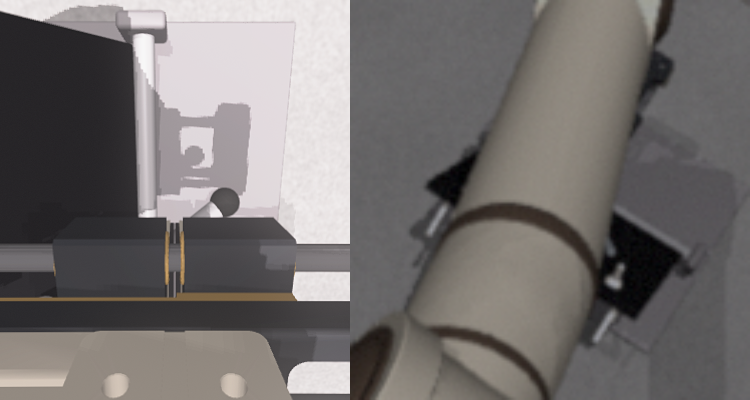

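The leg is being pushed: its ball is now at wrist-crop (225,203) ahead of the fingers, at about 0.8 rad, with about 7 N of contact. Next I follow through past centre.

Call:
carry_out --pt "3 4 -5 0 0 0 1" --pt "6 8 -11 0 0 0 1" --pt "9 11 -17 0 0 0 1" --pt "11 14 -24 0 0 0 1" --pt "13 16 -31 0 0 0 1" --pt "14 17 -37 0 0 0 1"

```text
time_s: 4.65
ee_pos: [0.6428, -0.0577, 0.1163]
ee_rot: [-0.706, 0.707, 0.029, -0.029]
contact_force: [0.4, 0.3, -0.3]
width: 0.0005
```

Call:
carry_out --pt "0 -10 5 0 0 0 1" --pt "0 -30 10 0 0 0 1" --pt "0 -60 10 0 0 0 1" --pt "0 -100 10 0 0 0 1" --pt "-10 -140 10 0 0 0 1" --pt "-25 -170 5 0 0 0 0.8" --pt "-40 -190 0 0 0 0 0.6" --pt "-60 -195 -10 0 0 0 0.5" --pt "-75 -195 -15 0 0 0 0.45" --pt "-80 -195 -15 0 0 0 0.45"

```text
time_s: 5.65
ee_pos: [0.5634, -0.078, 0.3139]
ee_rot: [-0.706, 0.707, 0.03, -0.029]
contact_force: [-0.2, 0.3, -0.3]
width: 0.0355
```

```bash
python3 - <<'E'
from h import *
s=observe();p,d=camera("wrist");np.savez("w3.npz",p=p,d=d,pos=s["ee_pos"],rot=s["ee_rot"]);p2,_=camera("top")
cv2.imwrite("pics/m3.png",np.hstack([p[:,130:530,::-1],cv2.resize(p2[130:270,255:395,::-1],(400,400))]))
T=toolR(s).as_matrix();g=np.array([.605,-.036,.029,.0846])
bar=g[:3]+rack(g,.72)@[0,0,.245];print("bar",bar,"to bar tool mm",T.T@(bar-s["ee_pos"])*1000)
q=R.from_matrix(T).inv()*R.from_matrix(np.c_[[np.cos(.0846),np.sin(.0846),0],[0,0,-1],np.cross([np.cos(.0846),np.sin(.0846),0],[0,0,-1])]);print("turn",q.as_rotvec())
print(s["time_s"],s["ee_pos"],s["contact_force"],s["width"])
# expected foot with leg down, in wrist and top
f=g[:3]+rack(g,.72)@legp(1.6,.11,.084);print("foot px",project("wrist",f,s)[0],project("top",f)[0],f)
E
```

```text
bar [ 0.444  -0.0497  0.2132] to bar tool mm [-116.7671  100.4459   38.425 ]
turn [ 0.0024 -0.0012  0.0016]
5.65 [ 0.5634 -0.078   0.3139] [-0.1677  0.2919 -0.303 ] 0.03551565029290045
foot px [414.9299 177.3455] [337.8053 172.751 ] [ 0.6781 -0.0732  0.0769]
```

View pics/m3.png

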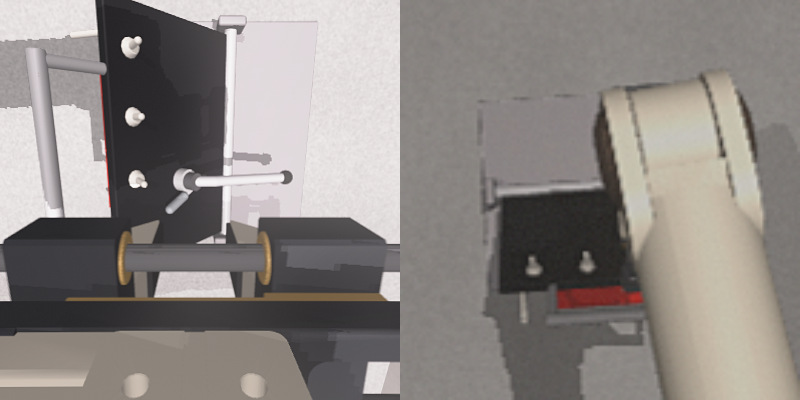

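The leg is down: its ball is at wrist pixel (417,177), where (415,177) was expected for 1.6 rad. Next is the bar.

Call:
carry_out --pt "-8 0 3 0 0 0 0.45" --pt "-30 0 10 0 0 0 0.45" --pt "-60 0 20 0 0 0 0.45" --pt "-90 0 30 0 0 0 0.45" --pt "-108 5 36 0 0 0 0.45" --pt "-115 25 38 0 0 0 0.45" --pt "-115 45 38 0 0 0 0.45" --pt "-115 60 38 0 0 0 0.45" --pt "-115 65 38 0 0 0 0.45"

```text
time_s: 6.65
ee_pos: [0.4456, -0.0489, 0.2455]
ee_rot: [0.707, -0.706, -0.029, 0.031]
contact_force: [-0.1, 0.8, -0.5]
width: 0.0504
```

```bash
python3 - <<'E'
from h import *
s=observe();p,d=camera("wrist");cv2.imwrite("pics/m4.png",p[:,:,::-1])
P,u,v=cloud("wrist",d,s);T=toolR(s).as_matrix();L=(P-s["ee_pos"])@T*1000
k=(v<215)&(P[:,2]>.205)&(P[:,2]<.23);print("bar-ish pts in tool mm: n",k.sum(),"med",np.median(L[k],axis=0),"x 5/95",np.percentile(L[k][:,0],[5,95]),"ymin",np.percentile(L[k][:,1],5))
for z in(20,30,40,50,60):
    q=k&(abs(L[:,2]-z)<3); print(z,q.sum(),L[q].mean(0) if q.any() else "")
print(s["time_s"],s["ee_pos"],s["width"])
E
```

```text
bar-ish pts in tool mm: n 3000 med [-0.5288 26.6002 49.4132] x 5/95 [-6.7669  6.622 ] ymin 24.88576457367094
20 244 [-0.7787 26.9621 19.9464]
30 255 [-0.7884 26.8095 30.0166]
40 259 [-0.8053 26.8003 40.0829]
50 269 [-0.8283 26.8195 49.9828]
60 285 [-0.5382 26.8901 60.0003]
6.65 [ 0.4456 -0.0489  0.2455] 0.050397758848193905
```

View pics/m4.png

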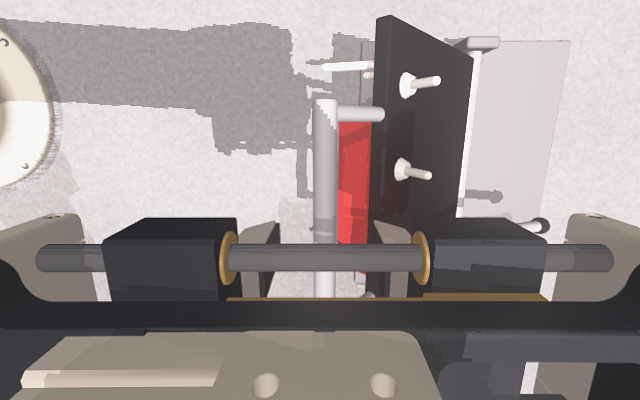

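The bar runs between the open fingers (column 326), centred to within 1 mm and 32 mm below the TCP. Next I descend and grip.

Call:
carry_out --pt "0 6 0 0 0 0 0.45" --pt "-1 15 0 0 0 0 0.45" --pt "-1 23 0 0 0 0 0.45" --pt "-1 28 0 0 0 0 0.45" --pt "-1 29 0 0 0 0 0.6" --pt "-1 29 0 0 0 0 1" --pt "-1 29 0 0 0 0 1" --pt "-1 29 0 0 0 0 1" --pt "-1 29 0 0 0 0 1" --pt "-1 29 0 0 0 0 1" --force 25

```text
time_s: 7.7
ee_pos: [0.4456, -0.0502, 0.2179]
ee_rot: [-0.706, 0.707, 0.029, -0.029]
contact_force: [-1.1, -0.3, 1.7]
width: 0.0132
```

```bash
python3 - <<'E'
from h import *
s=observe();T=toolR(s).as_matrix();print(s["time_s"],s["ee_pos"],s["width"],s["contact_force"])
g=np.array([.605,-.036,.029,.0846]);b0=rack(g,.72)@[0,0,.245]
print("hinge->bar meas",s["ee_pos"]-[0,0,.003]-g[:3],b0)
for l in(.68,.6,.52,.44,.36,.28,.2,.12,.06,.0,-.02,-.04): print(l,(T.T@(rack(g,l)@[0,0,.245]-b0)*1000).round(1))
E
```

```text
7.7 [ 0.4456 -0.0502  0.2179] 0.013216550482280228 [-1.1209 -0.2841  1.6719]
hinge->bar meas [-0.1594 -0.0142  0.1859] [-0.161  -0.0137  0.1842]
0.68 [ 7.5 -6.3  0. ]
0.6 [ 23.2 -18.    0. ]
0.52 [ 39.8 -28.4   0.1]
0.44 [ 57.2 -37.5   0.1]
0.36 [ 75.2 -45.1   0.1]
0.28 [ 93.8 -51.3   0.1]
0.2 [112.9 -55.9   0.2]
0.12 [132.2 -59.    0.2]
0.06 [146.9 -60.3   0.2]
0.0 [161.6 -60.8   0.3]
-0.02 [166.5 -60.7   0.3]
-0.04 [171.4 -60.6   0.3]
```

Grip is on the bar (13 mm wide). Next I raise it along the arc, in steps.

Call:
carry_out --pt "4 -3 0 0 0 0 1" --pt "12 -10 0 0 0 0 1" --pt "23 -18 0 0 0 0 1" --pt "34 -25 0 0 0 0 1" --pt "46 -32 0 0 0 0 1" --pt "57 -37 0 0 0 0 1" --pt "68 -42 0 0 0 0 1" --pt "77 -46 0 0 0 0 1" --pt "82 -48 0 0 0 0 1" --pt "84 -48 0 0 0 0 1"

```text
time_s: 8.7
ee_pos: [0.5299, -0.0433, 0.2672]
ee_rot: [-0.706, 0.707, 0.029, -0.029]
contact_force: [-8.6, -1.7, 14.8]
width: 0.013
```

Call:
carry_out --pt "4 -1 0 0 0 0 1" --pt "12 -4 0 0 0 0 1" --pt "24 -7 0 0 0 0 1" --pt "36 -9 0 0 0 0 1" --pt "48 -11 0 0 0 0 1" --pt "58 -12 0 0 0 0 1" --pt "66 -12 0 0 0 0 1" --pt "71 -12.5 0 0 0 0 1" --pt "73 -12.5 0 0 0 0 1" --pt "73 -12.5 0 0 0 0 1"

```text
time_s: 9.7
ee_pos: [0.6026, -0.0374, 0.2786]
ee_rot: [-0.706, 0.707, 0.03, -0.029]
contact_force: [-2.0, -2.3, 5.1]
width: 0.0129
```

```bash
python3 - <<'E'
from h import *
s=observe();p,d=camera("wrist");P,u,v=cloud("wrist",d,s);cv2.imwrite("pics/m5.png",p[:,:,::-1])
print(s["time_s"],s["ee_pos"],s["width"],s["contact_force"])
g=np.array([.605,-.036,.029,.0846]);e=s["ee_pos"]-[0,0,.003]-g[:3];print("lean from tcp",np.arctan2(-(e[0]*np.cos(.0846)+e[1]*np.sin(.0846)),e[2]),np.linalg.norm(e))
for l in (-.04,0): print(project("wrist",g[:3]+rack(g,l)@legp(1.6,.11,.084),s))
E
```

```text
9.7 [ 0.6026 -0.0374  0.2786] 0.012929741316579835 [-2.0264 -2.3137  5.0626]
lean from tcp 0.01018748780929243 0.24659074579566487
[[386.8948 200.493 ]]
[[387.7312 201.1272]]
```

View pics/m5.png

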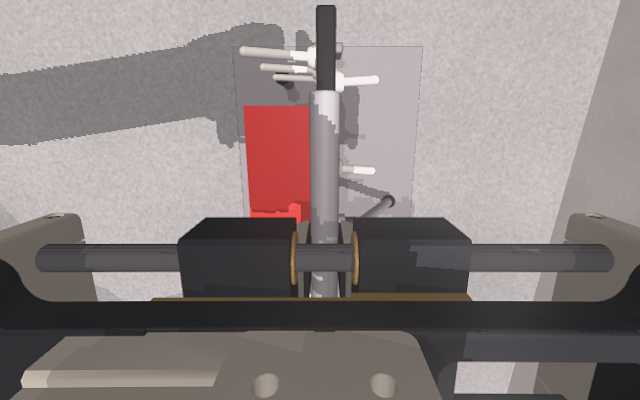

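The rack is upright at a lean of about 0.01, the bar still gripped and the leg's foot at (391,201) just above the plate. I'll ease it forward a little, just past upright near the leg's stop, and hold.

Call:
carry_out --pt "2 0 0 0 0 0 1" --pt "4 0.5 0 0 0 0 1" --pt "6 0.5 0 0 0 0 1" --pt "7 0.5 0 0 0 0 1" --pt "7 0.5 0 0 0 0 1" --pt "7 0.5 0 0 0 0 1" --pt "7 0.5 0 0 0 0 1" --pt "7 0.5 0 0 0 0 1"

```text
time_s: 10.55
ee_pos: [0.6093, -0.0369, 0.2784]
ee_rot: [-0.706, 0.707, 0.03, -0.029]
contact_force: [-1.4, -2.6, 7.0]
width: 0.013
```

```bash
python3 - <<'E'
from h import *
s=observe();p,d=camera("wrist");p2,d2=camera("top");P,u,v=cloud("wrist",d,s)
print(s["time_s"],s["ee_pos"],s["width"],s["contact_force"],abs(s["joint_vel"]).max())
g=np.array([.605,-.036,.029,.0846]);e=s["ee_pos"]-[0,0,.003]-g[:3];print("lean from tcp",np.arctan2(-(e[0]*np.cos(.0846)+e[1]*np.sin(.0846)),e[2]))
# ball measured near (391,201): dark top
k=(abs(u-391)<4)&(abs(v-201)<4);F=np.median(P[k],axis=0);print("near foot pts",F,"expect foot top",g[:3]+rack(g,-.02)@legp(1.6,.11,.084)+[0,0,.009])
b=np.load("top0.npz")["p"]
for n,(x,y) in dict(jar=(209,229),beaker=(423,240),bottle=(450,186)).items():
    w=(slice(y-14,y+15),slice(x-14,x+15));print(n,"mean px change",np.abs(p2[w].astype(int)-b[w]).mean())
cv2.imwrite("pics/m6.png",np.hstack([p[:,150:500,::-1],cv2.resize(p2[140:270,180:470,::-1],(450,400))]))
E
```

```text
10.55 [ 0.6093 -0.0369  0.2784] 0.013005786367478634 [-1.3859 -2.6095  7.0366] 0.0020098677999056945
lean from tcp -0.017026951691628444
near foot pts [ 0.7067 -0.0728  0.0072] expect foot top [ 0.6921 -0.072   0.0264]
jar mean px change 3.9096313912009513
beaker mean px change 4.686880697582243
bottle mean px change 4.79944510503369
```

View pics/m6.png

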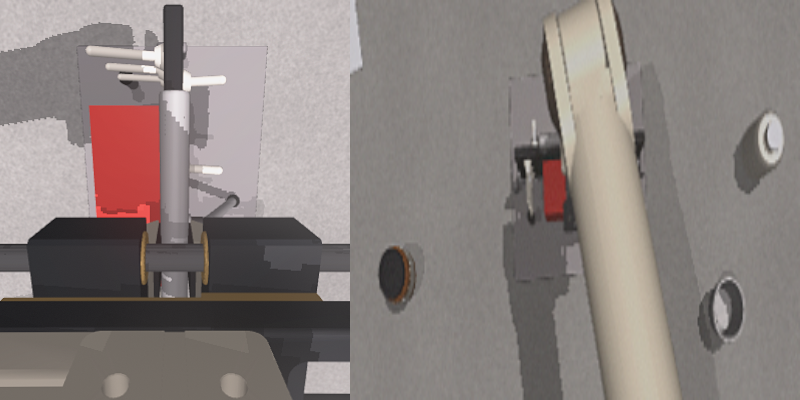

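The rack is upright in the grip. The foot ball is at (385,201) in the full wrist picture, where (387,201) was expected. The jar, beaker and bottle stand where they were.

```bash
python3 -c "
from plant import ticket; print(ticket.sign_off())"
```

```text
the job is handed in; nothing more can be done
None
```

I pushed the leg down past its centre until it snapped open, then raised the rack upright by its bar. I handed the job in at about 10.6 s with the gripper still holding the bar at 25 N.

**Leg:** after the push, its foot showed at wrist pixel (417,177), against (415,177) expected for 1.6 rad. With the rack up, it still showed within about 2 pixels of its fully-down position.

**Rack:** the lean worked out from the gripper's position is about -0.017 rad, just past upright. The foot is just short of its stop at about -0.04, so the grip is holding the rack, not the leg. The arm was still, the contact force was about 8 N and the fingers were 13 mm apart on the 14 mm bar.

**Things nearby:** the jar, beaker and bottle look unmoved in the last top picture. I judged that by eye and by small pixel changes, and did not measure their positions again.

**Checks that disagreed:**
- My first two-view estimate put the hinge 10 to 17 mm too high. The closer wrist view agreed with the stated 30 mm.
- My last depth reading at the foot missed the ball and hit the plate, so only the picture confirms the final foot position.

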